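# Hang and lock the lugged fixture plate on its bayonet holder, then stroke the pedal

### The arm

A 6-joint arm with a two-finger parallel gripper is mounted at the origin on a cart in front of the work surface, level with it; the furniture and walls round the work are solid. World frame = base frame: x ahead of the robot, y to its left, z up, the work surface at z = 0. Lengths are in m, angles in degrees, forces in N, time in s.
With the tool pointing down it reaches from about 0.25 to 0.775 m from the base axis. Payload 8.9 kg.
Tool frame: the origin (TCP) lies midway between the tips of the shut fingers; the grasp point (between the pads) lies 19 mm behind it; z points along the fingers, y is the line along which they close (so a half turn about z gives the same grasp; the last joint's range is limited). The gripper opens to 85 mm and grips with 20 to 120 N. Pads are 22 mm wide; open, the fingers measure 114 mm over their backs; the gripper's body (76 mm by 85 mm) begins 54 mm behind the grasp point. The pads swing forward as they close: fully open they stand 13 mm farther back than shut.
Start: joints at [-84.586, 16.656, -8.789, 64.555, 0, 82.019], TCP at [0.122, -0.511, 0.231] pointing down, gripper open.
Joint ranges: [-144.48, 144.48], [-52.06, 99.96], [-74.48, 78.29], [-112.23, 115.85], [-86.99, 84.42], [-180, 180]. Speed limits (degrees/s): [127.2, 127.2, 159.86, 180, 180, 180].

### API

Orientations are given as a 3x3 rotation matrix whose columns are the frame's x, y, z axes.
In Python, from workcell import arm, eyes gives the robot as it stands.
- The arm moves only by the tool servo_tool, never from a script. Its argument "series" is a list of rows, each an object of numbers: "grip": the opening, from -1 (shut) to 1 (fully open), so that 0 is half open; "x", "y", "z": the shift along the world's x, y, z in units of 15 cm (1.0 is 15 cm); "rx", "ry", "rz": the turn, a rotation vector about the world's x, y, z in units of 90 degrees (1.0 is 90 degrees). In form: [{"grip": .., "x": .., "y": .., "z": .., "rx": .., "ry": .., "rz": ..}, ...]. A call has 1 to 20 rows; each row is the pose to reach, as a shift and turn from the pose commanded when the call began; what a row does not reach only later rows make up. A row lasts 1/8 s, in which the tool goes at most 62.5 mm and 10.7 degrees, less where a joint would pass 70% of its speed; a pose out of reach is approached as far as the arm can. A call with a number of a shift or a turn outside -1 to 1 is refused whole. A call with a gripper value outside its range is refused whole. The fingers move at their own pace and stop on an object; "force" is the grip in N (left out, the last holds). Time passes only in rows, so rows that repeat a pose let the fingers close. It gives the time, the measured TCP pose, the force, the opening and the grip force at its end, in the units of the state.
- arm.state(): the state, without advancing time (a new reading comes with each control period).
- eyes.grab_frame(name): name is "scene" or "top"; returns (picture, depth): 400x640x3 uint8, red, green, blue; 400x640 float32, m along the optical axis (not along the pixel's ray), 0 where there is no reading.
- eyes.calibration(name): a dict with "intrinsics" (3x3 intrinsics, pixels), "rvec" (rotation vector, rad) and "tvec" (3), from world to camera coordinates, as OpenCV has them. Camera axes: x right, y down, z forward; pixel columns grow to the right and rows downward; lengths in m; the calibration is good to about 2 mm. A picture is of the moment at which its call begins. calibration takes no time and is no camera call.
- arm.finish_job(): hands the job in; it is judged then, once.
The state is a dict: "t": time; "qpos": joint angles; "qvel": joint speeds; "joint_torque": joint torques, N m; "position": TCP position; "orientation": TCP orientation; "contact_force": force on the tool from outside, world axes, zero at the start; "moment": the same for the moment, N m; "gripper_width": opening from 0.0 (shut) to 1.0 (fully open); "finger_force": force on a finger pad.
Only numpy, scipy, OpenCV 4.12 (cv2) and the standard library are available. Lean on these libraries where they do the work, as an engineer would, in place of code of your own. Each camera call takes 0.05 s, during which the arm holds its last target. There are 200 camera calls.

### The job

Fit the lever-armed fixture plate to the bayonet holder: pick it up by its bar grip, lower it over the centre post with its lugs in the open gaps so that it hangs on the ledge, let go of it, and then push its lever clockwise (seen from above) until the lugs drop into the locking notches. Choose the gap in which the lever can swing all the way without meeting the upright post or the pedal's cheeks. Once it is locked, press the spring pedal right down to its stop for a moment and let it come up again, and leave everything else where it is.

Things in the scene. Friction and masses are not known exactly. Their poses are not given: they have to be found in the camera images.
- lug_plate: The part to hang: bare aluminium disc, 66 mm across, 8 mm thick, with three lugs 14 mm wide and 8 mm thick that reach 47 mm from the axis, at 0, 120 and 240 deg about its z; round hub 42 mm across up to z = 52 mm. Underneath, a round bore 28 mm across and 46 mm deep. Origin: centre of the underside, z up. 0.35 to 0.7 kg. Starts flat on the table in one of two places, at any yaw.
- plate_axis (a point): Centre of the underside of the lugged plate (same axes as lug_plate).
- grip_bar (a point): Middle of the black bar grip on the plate's hub, 72 mm above the plate's underside (axes as the plate's). The bar is 50 mm along the plate's x, 18 mm along y, and stands from 52 to 84 mm above the underside. Grasp it from above across the 18 mm.
- lever_mid (a point): Middle of the plate's flat lever, 70 mm from the plate's axis, 38 mm above its underside. The lever runs along the plate's +x, exactly above one lug, from the hub to 90 mm from the axis; 14 mm wide, from 32 to 44 mm above the underside. Push its side about here.
- holder: Bayonet holder, steel, fixed: a drum 112 mm across on feet. Origin on the table under the drum's axis; its +x points away from the pedal; angles below are about its z, anticlockwise. Centre post 24 mm thick, tapering from 60 mm high to a 10 mm tip at 72 mm. Ring ledge, radius 37 to 50 mm, 40 mm high, with three notches (floor 34 mm high) at 45, 165 and 285 deg.
- hook_axis (a point): Point on the holder's axis at the ledge (40 mm high), axes as the holder's. The plate's underside is level with it when hung, 6 mm below it when locked. The plate turns on the post with 2 mm play.
- notch_45 (a point): Floor of the notch at 45 deg; those at 165 and 285 deg are alike. A dark roof (underside 56, top 62 mm high) with an outer wall covers each notch from 21 deg clockwise to 29 deg anticlockwise of it; a stop wall closes its clockwise end. A lug pushed clockwise goes under the roof, meets the stop when it is over the notch, and drops 6 mm, at the latest when the push is relaxed.
- gap_45 (a point): Middle of the open gap that leads to the notch at 45 deg: on the ledge, 63 deg anticlockwise of the notch. Gaps are 70 deg wide: a lug (and the lever above one) enters 42 to 85 deg anticlockwise of its notch, then is turned clockwise. 50 deg leaves most room beside the cheeks for a pushing finger. The lever may enter any of the three gaps and ends at 45, 165 or 285 deg.
- pedal (a joint): Angle of the spring pedal, rad: 0 up (at rest), 0.30 down at its stop. It springs back. Its hinge runs along the holder's y, 66 mm from the drum's axis towards -x, 52 mm high. Two upright cheek plates beside the tread, 78 mm apart over all, 84 mm high, 60 to 112 mm from the axis, stand in the way of a lever that is to end at 165 deg.
- pedal_pad (a point): Where to press the pedal: on top of its ribbed tread, 126 mm from the drum's axis towards the holder's -x, 57 mm high at rest, 18 mm lower at the stop. About 3 N starts it and 8 N holds it at the stop. The tread is 62 mm wide and reaches 14 mm beyond this point; the cheeks end 14 mm before it.
- stop_post: Fixed upright steel post, 18 mm thick, 112 mm high with a 26 mm cap, on a 44 mm foot; origin under its axis. It stands 87 mm from the holder's axis, at 63 or 303 deg about the holder's z, in the way of a lever that is to end at 45 or at 285 deg respectively.
- kapton_roll: Small flat amber tape roll, 57 mm across, 9 mm high, lying at the other of those two places (the lever passes over it). Origin: centre of underside. Leave it.
- plain_cover: Look-alike to leave alone: plain aluminium disc, 80 mm across, 8 mm thick, with the same hub and black bar grip but no lugs and no lever. Origin: centre of the underside. Lies at the place where the lugged plate is not.
- thread_rust: Bystander: cone of thread, 48 mm across, 56 mm high; origin centre of underside.
- tape_measure: Bystander: tape measure, 64x67x34 mm; origin centre of underside.
- squeegee: Bystander: flat squeegee, 73x100x10 mm; origin centre of underside.
- thread_black: Bystander: cone of thread, 48 mm across, 56 mm high; origin centre of underside.
- tube_1: Bystander: red and white squeeze tube lying flat, 36x126x24 mm; origin centre of underside.
- alu_tags: Bystander: small stack of metal tags, 33x57x10 mm; origin centre of underside.

How it is judged:
By the outcome, as a careful person would: the job done as asked, in the order asked, and still so for the second after the job is handed in, with the robot touching nothing.
It also fails if it takes over 67 s, if anything falls off the work surface, if the arm or the gripper's body presses on something with over 40 N, if the wrist force passes 120 N, or if a joint passes its speed limit or range.

## Working session

There is one attempt and no reset: what is moved stays moved. The work goes in short steps, Python scripts to look and compute and a tool call to move; the robot and the scene stay as the last step left them, time stands still between calls to the robot, and variables do not carry over. Pictures are saved under pics/ and viewed, at most 10 in all, crops included, and the job is handed in when it is done.

Besides the shell and the picture viewer there is one more tool, called after "Call:" by a JSON object that holds its "name" and its "arguments". servo_tool: Moves the arm, as the interface text tells. Its arguments: {"type":"object","properties":{"series":{"type":"array"},"force":{"type":"number"}},"required":["series"]}

```bash
mkdir -p pics
cat > h.py <<'E'
import numpy as np, cv2
from workcell import arm, eyes
def cal(n):
    c=eyes.calibration(n); K=np.array(c["intrinsics"]); R=cv2.Rodrigues(np.array(c["rvec"],float))[0]; t=np.array(c["tvec"],float).ravel(); return K,R,t
def ray(n,u,v,z):
    K,R,t=cal(n); d=R.T@np.linalg.solve(K,[u,v,1.]); o=-R.T@t; return o+d*(z-o[2])/d[2]
def proj(n,p):
    K,R,t=cal(n); q=K@(R@np.array(p,float)+t); return q[:2]/q[2]
def cloud(n,D):
    K,R,t=cal(n); v,u=np.indices(D.shape); P=np.stack([(u-K[0,2])/K[0,0]*D,(v-K[1,2])/K[1,1]*D,D],-1)
    return (P-t)@R
E
python3 - <<'E'
from h import *
for n in("top","scene"):
    im,D=eyes.grab_frame(n); np.savez(f"{n}0.npz",im=im,D=D); cv2.imwrite(f"pics/{n}0.png",im[:,:,::-1])
    K,R,t=cal(n); print(n,K.round(1).tolist(),(-R.T@t).round(3),R.round(2).tolist())
print(arm.state())
E
```

```text
top [[421.3, 0.0, 332.9], [0.0, 421.3, 201.4], [0.0, 0.0, 1.0]] [0.41  0.126 1.085] [[0.02, -1.0, -0.0], [-0.99, -0.01, -0.16], [0.16, 0.0, -0.99]]
scene [[501.3, 0.0, 313.8], [0.0, 501.3, 202.1], [0.0, 0.0, 1.0]] [-0.344  0.996  0.99 ] [[-0.68, -0.73, 0.02], [-0.44, 0.39, -0.81], [0.58, -0.56, -0.59]]
{'t': 0.1, 'qpos': array([-8.45849736e+01,  1.66851871e+01, -8.82594658e+00,  6.45540084e+01,
        4.76764048e-04,  8.20192380e+01]), 'qvel': array([-0.01490065, -0.10893898,  0.14298231,  0.01047793,  0.03097124,
        0.02768375]), 'joint_torque': array([ 2.57034597e-03, -5.37977242e+01,  3.31919825e+01,  9.22326464e-03,
       -2.05481388e-04, -1.08752644e-05]), 'position': array([ 0.12160519, -0.51033279,  0.23079958]), 'orientation': array([[ 9.72792919e-01,  2.31676339e-01, -9.90088459e-05],
       [ 2.31676300e-01, -9.72792274e-01,  1.13265623e-03],
       [ 1.66094608e-04, -1.12477796e-03, -9.99999354e-01]]), 'contact_force': array([-0.07408433, -0.35931218, -0.44381248]), 'moment': array([-0.02722503, -0.01909762, -0.00907392]), 'finger_force': 0.0, 'gripper_width': 1.0033401474704526}
```

View pics/top0.png

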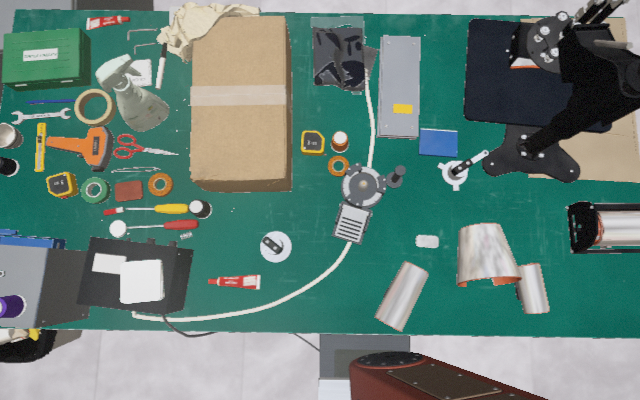

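View pics/scene0.png

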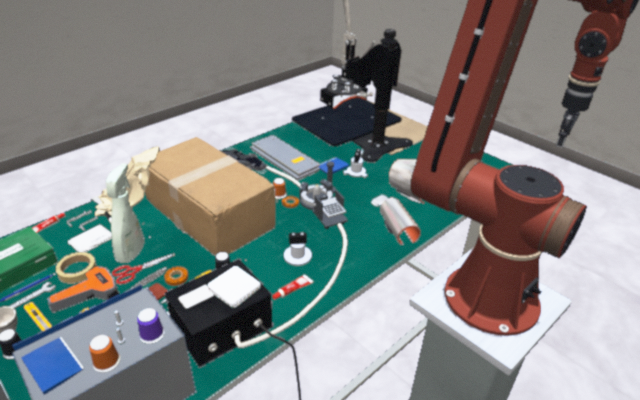

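The top view shows the lug plate at (454,172) with its lever pointing up-right, the holder at (363,185), the pedal at (352,223), the stop post at (398,176), the amber roll at (338,166) and the plain cover at (275,246).

Run:
```python
from h import *
im=np.load("top0.npz")["im"]
c=cv2.resize(im[130:255,320:500],None,fx=4.4,fy=4.4,interpolation=cv2.INTER_CUBIC); cv2.imwrite("pics/c0.png",c[:,:,::-1])
D=np.load("top0.npz")["D"];P=cloud("top",D)
def st(m,name):
    print(name,m.sum(),np.median(P[m],0).round(4))
sub=np.zeros(D.shape,bool);sub[130:255,320:500]=1
# plate region
pm=sub.copy();pm[:,:425]=0;pm[140:150]=0
g=im.astype(int).sum(2)
for z0,z1 in((.003,.015),(.028,.047),(.048,.06),(.075,.095)):
    m=pm&(P[...,2]>z0)&(P[...,2]<z1); m[:, :]&=(np.indices(D.shape)[1]>430)
    v,u=np.nonzero(m); print(z0,m.sum(),u.mean(),v.mean(),P[m].mean(0).round(4),P[m].min(0).round(3),P[m].max(0).round(3))
for p in((363,185),(398,176),(338,166),(352,223),(275,246)): print(p,P[p[1],p[0]].round(3))
```

```text
0.003 1837 456.4959172563963 181.5225911812738 [ 0.6468 -0.1905  0.0068] [ 0.457 -0.309  0.003] [ 0.788 -0.118  0.015]
0.028 130 469.9307692307692 163.92307692307693 [ 0.6844 -0.2158  0.0421] [ 0.47  -0.26   0.028] [ 0.721 -0.163  0.047]
0.048 132 459.7651515151515 183.67424242424244 [ 0.6311 -0.1849  0.0531] [ 0.455 -0.252  0.048] [ 0.709 -0.164  0.06 ]
0.075 399 466.3483709273183 210.2982456140351 [ 0.5595 -0.1884  0.086 ] [ 0.454 -0.266  0.075] [ 0.686 -0.161  0.095]
(363, 185) [0.619 0.058 0.073]
(398, 176) [ 0.64  -0.026  0.085]
(338, 166) [0.684 0.12  0.003]
(352, 223) [0.527 0.084 0.059]
(275, 246) [0.466 0.267 0.084]
```

View pics/c0.png

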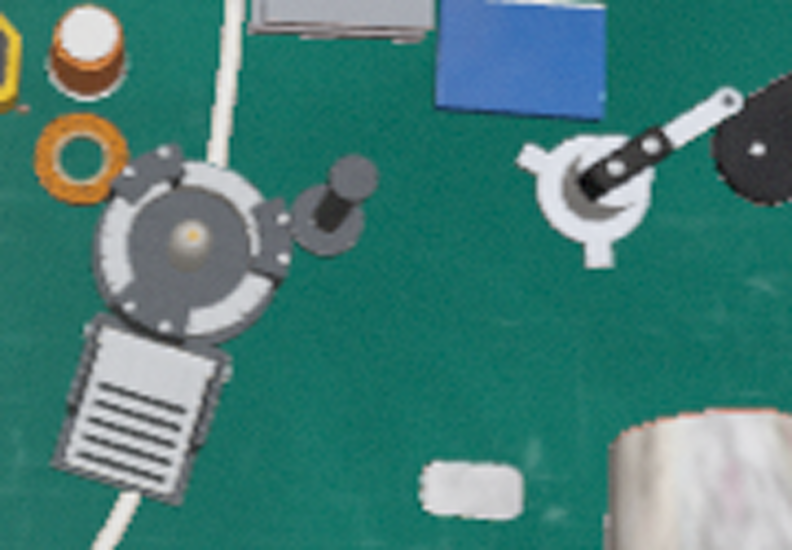

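Run:
```python
from h import *
im=np.load("top0.npz")["im"];D=np.load("top0.npz")["D"];P=cloud("top",D)
c=lambda x,y,z:ray("top",320+x/4.4,130+y/4.4,z)
# black bar: minAreaRect of dark pixels inside
roi=np.zeros(D.shape,np.uint8);roi[155:178,448:476]=1
b=((im.max(2)<75)&(roi>0)).astype(np.uint8)
cs,_=cv2.findContours(b,0,2);k=max(cs,key=cv2.contourArea);print(cv2.minAreaRect(k),cv2.contourArea(k))
p=np.array([c(590,188,.084),c(665,137,.084)]);print("bar",p.round(4),p.mean(0).round(4),np.linalg.norm(p[1]-p[0]))
tip=c(731,98,.044);ba=c(627,163,.084)
print("tip",tip.round(4))
print("lugs",c(527,156,.008),c(599,262,.008))
# disc by white colour at z .008 : pixels low z
w=(im.min(2)>170);w[:,:430]=0;w[:,480:]=0;w[:150]=0;w[195:]=0
v,u=np.nonzero(w&(P[...,2]<.025));K,R,t=cal("top")
o=-R.T@t;d=np.c_[(u-K[0,2])/K[0,0],(v-K[1,2])/K[1,1],np.ones(len(u))]@R
q=o+d*((.008-o[2])/d[:,2])[:,None]
print("white",len(q),q.min(0).round(3),q.max(0).round(3))
a=np.degrees(np.arctan2(*(tip-ba)[[1,0]]));print("yaw from tip-bar",a,np.degrees(np.arctan2(*(p[1]-p[0])[[1,0]])))
ax=tip[:2]-.086*np.array([np.cos(np.radians(a)),np.sin(np.radians(a))]);print("axis from tip",ax)
h=c(190,238,.072);print("post tip",h.round(4))
# pedal tread bright front edge corners & back corners
for n,x,y,z in(("BL",68,462,.057),("BR",178,492,.057),("TL",105,322,.06),("TR",228,355,.06),("roll",82,159,.009),("cap",353,178,.118),("foot",328,222,.004)):
    w_=c(x,y,z);print(n,w_.round(4),"r",np.linalg.norm((w_-h)[:2]).round(4),"ang",np.degrees(np.arctan2(*(w_-h)[[1,0]])).round(1))
```

```text
((461.0899963378906, 166.6529541015625), (7.1996870040893555, 22.1060791015625), 59.534454345703125) 100.0
bar [[ 0.6506 -0.1627  0.084 ]
 [ 0.6803 -0.2052  0.084 ]] [ 0.6654 -0.1839  0.084 ] 0.051894439675722825
tip [ 0.715  -0.2576  0.044 ]
lugs [ 0.68789073 -0.14763196  0.008     ] [ 0.62405315 -0.18850315  0.008     ]
white 272 [ 0.623 -0.219  0.008] [ 0.701 -0.143  0.008]
yaw from tip-bar -56.0275116372051 -55.09828485436733
axis from tip [ 0.66689489 -0.18627664]
post tip [0.6215 0.0576 0.072 ]
BL [0.4968 0.1238 0.057 ] r 0.1412 ang 152.0
BR [0.4811 0.0627 0.057 ] r 0.1405 ang 177.9
TL [0.5753 0.1042 0.06  ] r 0.0656 ang 134.8
TR [0.5577 0.0354 0.06  ] r 0.0676 ang -160.8
roll [0.6819 0.118  0.009 ] r 0.0853 ang 45.0
cap [ 0.646  -0.0263  0.118 ] r 0.0874 ang -73.8
foot [ 0.6467 -0.0291  0.004 ] r 0.0903 ang -73.8
```

Run:
```python
from h import *
D=np.load("top0.npz")["D"];P=cloud("top",D)
D2=np.load("scene0.npz")["D"];P2=cloud("scene",D2)
Q=np.r_[P[D>0],P2[D2>0]]
print("rows x .25...,cols y")
ys=np.arange(-.6,.36,.05);print("      ",*["%5.2f"%y for y in ys])
for x in np.arange(.1,.9,.05):
    r=[]
    for y in ys:
        m=(abs(Q[:,0]-x)<.025)&(abs(Q[:,1]-y)<.025);r.append(Q[m,2].max() if m.any() else -.09)
    print("%.2f: "%x,*["%5.2f"%z for z in r])
```

```text
rows x .25...,cols y
       -0.60 -0.55 -0.50 -0.45 -0.40 -0.35 -0.30 -0.25 -0.20 -0.15 -0.10 -0.05  0.00  0.05  0.10  0.15  0.20  0.25  0.30  0.35
0.10:  -0.74  0.61  0.63  0.67  0.67  0.68  0.69 -0.73 -0.65 -0.64  0.73  0.35  0.37  0.37  0.33  0.01 -0.64 -0.74 -0.74 -0.74
0.15:   0.31  0.32  0.63  0.65  0.65 -0.74  0.68 -0.74 -0.65  0.71  0.72  0.73  0.68  0.52  0.37  0.01 -0.65 -0.74 -0.74 -0.73
0.20:  -0.09 -0.09 -0.09 -0.09 -0.09 -0.09 -0.09 -0.09 -0.09 -0.09 -0.74  0.72  0.72  0.59  0.43 -0.09 -0.09 -0.09 -0.09 -0.09
0.25:   0.01  0.01  0.01  0.01  0.01  0.01  0.01  0.01  0.01  0.01  0.58  0.71  0.70  0.55  0.39  0.01  0.01  0.01  0.01  0.01
0.30:   0.01  0.01  0.01  0.01  0.06  0.06  0.01  0.01  0.01  0.01  0.01  0.08  0.08  0.06  0.01  0.01  0.01  0.01  0.02  0.02
0.35:   0.01  0.01  0.01  0.01  0.06  0.07  0.02  0.01  0.02  0.01  0.06  0.08  0.08  0.01  0.01  0.01  0.02  0.02  0.01  0.02
0.40:   0.01  0.01  0.01  0.01  0.05  0.07  0.13  0.15  0.14  0.11  0.07  0.07  0.06  0.01  0.01  0.02  0.01  0.01  0.01  0.02
0.45:   0.02  0.02  0.07  0.06  0.01  0.06  0.13  0.14  0.14  0
[... 379 characters left out ...]
 0.01  0.01  0.01  0.07  0.07  0.08  0.01  0.01  0.17  0.17  0.17
0.65:   0.01  0.01  0.02  0.02  0.02  0.02  0.02  0.02  0.09  0.09  0.01  0.12  0.12  0.08  0.07  0.01  0.01  0.17  0.17  0.17
0.70:   0.01  0.01  0.02  0.38  0.46  0.46  0.02  0.05  0.09  0.06  0.02  0.01  0.01  0.07  0.06  0.04  0.04  0.17  0.17  0.17
0.75:   0.01  0.05  0.05  0.41  0.46  0.46  0.02  0.01  0.02  0.02  0.04  0.04  0.04  0.02  0.06  0.06  0.04  0.17  0.17  0.17
0.80:   0.05  0.06  0.05  0.06  0.41  0.40  0.06  0.06  0.06  0.01  0.04  0.04  0.04  0.02  0.01  0.01  0.02  0.17  0.17  0.17
0.85:   0.05  0.05  0.05  0.19  0.38  0.37  0.06  0.06  0.06  0.01  0.04  0.04  0.04  0.02  0.01  0.01  0.01  0.17  0.17  0.17
```

Call:
{"name": "servo_tool", "arguments": {"series": [{"grip": 1,"x": 0.3,"y": 0.18,"z": 0,"rx": 0,"ry": 0,"rz": 0.1},{"grip": 1,"x": 0.6,"y": 0.36,"z": 0,"rx": 0,"ry": 0,"rz": 0.2},{"grip": 1,"x": 0.907,"y": 0.542,"z": 0,"rx": 0,"ry": 0,"rz": 0.306}]}}

```text
t: 0.48
position: [0.2587, -0.4284, 0.2311]
orientation: [[0.752, 0.659, -0.0], [0.659, -0.752, 0.0], [0.0, -0.0, -1.0]]
contact_force: [0.1, -0.6, 0.3]
gripper_width: 1.005
finger_force: 0.0
```

Call:
{"name": "servo_tool", "arguments": {"series": [{"grip": 1,"x": 0.3,"y": 0.18,"z": 0,"rx": 0,"ry": 0,"rz": 0.1},{"grip": 1,"x": 0.6,"y": 0.36,"z": 0,"rx": 0,"ry": 0,"rz": 0.2},{"grip": 1,"x": 0.907,"y": 0.542,"z": 0,"rx": 0,"ry": 0,"rz": 0.306}]}}

```text
t: 0.85
position: [0.395, -0.3469, 0.2311]
orientation: [[0.362, 0.932, -0.0], [0.932, -0.362, 0.0], [0.0, -0.0, -1.0]]
contact_force: [0.3, -0.1, 0.5]
gripper_width: 1.001
finger_force: 0.0
```

Call:
{"name": "servo_tool", "arguments": {"series": [{"grip": 1,"x": 0.3,"y": 0.18,"z": 0,"rx": 0,"ry": 0,"rz": 0.1},{"grip": 1,"x": 0.6,"y": 0.36,"z": 0,"rx": 0,"ry": 0,"rz": 0.2},{"grip": 1,"x": 0.907,"y": 0.542,"z": 0,"rx": 0,"ry": 0,"rz": 0.306}]}}

```text
t: 1.23
position: [0.531, -0.2656, 0.231]
orientation: [[-0.11, 0.994, -0.0], [0.994, 0.11, 0.0], [0.0, -0.0, -1.0]]
contact_force: [0.1, -1.1, 0.4]
gripper_width: 0.996
finger_force: 0.0
```

Call:
{"name": "servo_tool", "arguments": {"series": [{"grip": 0.2,"x": 0.3,"y": 0.18,"z": -0.1,"rx": 0,"ry": 0,"rz": 0.1},{"grip": 0.2,"x": 0.6,"y": 0.36,"z": -0.3,"rx": 0,"ry": 0,"rz": 0.2},{"grip": 0.2,"x": 0.907,"y": 0.542,"z": -0.5,"rx": 0,"ry": 0,"rz": 0.306},{"grip": 0.2,"x": 0.907,"y": 0.542,"z": -0.5,"rx": 0,"ry": 0,"rz": 0.306},{"grip": 0.2,"x": 0.907,"y": 0.542,"z": -0.5,"rx": 0,"ry": 0,"rz": 0.306}]}}

```text
t: 1.85
position: [0.6654, -0.1855, 0.1559]
orientation: [[-0.552, 0.834, -0.001], [0.834, 0.552, 0.0], [0.001, -0.001, -1.0]]
contact_force: [1.0, 0.3, 1.0]
gripper_width: 0.6
finger_force: 0.0
```

Call:
{"name": "servo_tool", "arguments": {"series": [{"grip": 0.2,"x": 0,"y": 0,"z": -0.2,"rx": 0,"ry": 0,"rz": 0},{"grip": 0.2,"x": 0,"y": 0,"z": -0.4,"rx": 0,"ry": 0,"rz": 0},{"grip": 0.2,"x": 0,"y": 0,"z": -0.55,"rx": 0,"ry": 0,"rz": 0},{"grip": 0.2,"x": 0,"y": 0,"z": -0.66,"rx": 0,"ry": 0,"rz": 0},{"grip": 0.2,"x": 0,"y": 0,"z": -0.66,"rx": 0,"ry": 0,"rz": 0},{"grip": -1,"x": 0,"y": 0,"z": -0.66,"rx": 0,"ry": 0,"rz": 0},{"grip": -1,"x": 0,"y": 0,"z": -0.66,"rx": 0,"ry": 0,"rz": 0},{"grip": -1,"x": 0,"y": 0,"z": -0.66,"rx": 0,"ry": 0,"rz": 0},{"grip": -1,"x": 0,"y": 0,"z": -0.66,"rx": 0,"ry": 0,"rz": 0},{"grip": -1,"x": 0,"y": 0,"z": -0.66,"rx": 0,"ry": 0,"rz": 0}], "force": 70}}

```text
t: 3.1
position: [0.6671, -0.1857, 0.0588]
orientation: [[-0.553, 0.833, 0.003], [0.833, 0.553, -0.001], [-0.002, 0.002, -1.0]]
contact_force: [2.9, 1.0, 6.7]
gripper_width: 0.196
finger_force: 72.7
```

Call:
{"name": "servo_tool", "arguments": {"series": [{"grip": -1,"x": 0,"y": 0,"z": 0.2,"rx": 0,"ry": 0,"rz": 0},{"grip": -1,"x": 0,"y": 0,"z": 0.5,"rx": 0,"ry": 0,"rz": 0},{"grip": -1,"x": 0,"y": 0,"z": 0.8,"rx": 0,"ry": 0,"rz": 0},{"grip": -1,"x": 0,"y": 0,"z": 0.97,"rx": 0,"ry": 0,"rz": 0},{"grip": -1,"x": 0,"y": 0,"z": 0.97,"rx": 0,"ry": 0,"rz": 0}]}}

```text
t: 3.72
position: [0.6664, -0.1858, 0.2041]
orientation: [[-0.553, 0.833, 0.002], [0.833, 0.553, -0.001], [-0.002, 0.001, -1.0]]
contact_force: [-0.3, -0.3, -6.7]
gripper_width: 0.192
finger_force: 71.0
```

Call:
{"name": "servo_tool", "arguments": {"series": [{"grip": -1,"x": -0.02,"y": 0.1,"z": 0,"rx": 0,"ry": 0,"rz": 0.1},{"grip": -1,"x": -0.04,"y": 0.22,"z": 0,"rx": 0,"ry": 0,"rz": 0.2},{"grip": -1,"x": -0.06,"y": 0.34,"z": 0,"rx": 0,"ry": 0,"rz": 0.3},{"grip": -1,"x": -0.08,"y": 0.46,"z": 0,"rx": 0,"ry": 0,"rz": 0.4},{"grip": -1,"x": -0.1,"y": 0.58,"z": 0,"rx": 0,"ry": 0,"rz": 0.51},{"grip": -1,"x": -0.12,"y": 0.7,"z": 0,"rx": 0,"ry": 0,"rz": 0.62},{"grip": -1,"x": -0.15,"y": 0.81,"z": 0,"rx": 0,"ry": 0,"rz": 0.73},{"grip": -1,"x": -0.15,"y": 0.81,"z": 0,"rx": 0,"ry": 0,"rz": 0.75}]}}

```text
t: 4.72
position: [0.6418, -0.0627, 0.2005]
orientation: [[-0.981, -0.195, -0.004], [-0.195, 0.981, 0.001], [0.004, 0.002, -1.0]]
contact_force: [0.1, -0.8, -5.5]
gripper_width: 0.194
finger_force: 71.0
```

Call:
{"name": "servo_tool", "arguments": {"series": [{"grip": -1,"x": -0.02,"y": 0.1,"z": 0,"rx": 0,"ry": 0,"rz": 0.1},{"grip": -1,"x": -0.04,"y": 0.22,"z": 0,"rx": 0,"ry": 0,"rz": 0.2},{"grip": -1,"x": -0.06,"y": 0.34,"z": 0,"rx": 0,"ry": 0,"rz": 0.3},{"grip": -1,"x": -0.08,"y": 0.46,"z": 0,"rx": 0,"ry": 0,"rz": 0.4},{"grip": -1,"x": -0.1,"y": 0.58,"z": 0,"rx": 0,"ry": 0,"rz": 0.51},{"grip": -1,"x": -0.12,"y": 0.7,"z": 0,"rx": 0,"ry": 0,"rz": 0.62},{"grip": -1,"x": -0.15,"y": 0.81,"z": 0,"rx": 0,"ry": 0,"rz": 0.73},{"grip": -1,"x": -0.15,"y": 0.81,"z": 0,"rx": 0,"ry": 0,"rz": 0.767},{"grip": -1,"x": -0.15,"y": 0.81,"z": 0,"rx": 0,"ry": 0,"rz": 0.767}]}}

```text
t: 5.85
position: [0.6204, 0.057, 0.2015]
orientation: [[-0.175, -0.985, -0.002], [-0.985, 0.175, -0.0], [0.001, 0.002, -1.0]]
contact_force: [0.7, 0.6, -6.3]
gripper_width: 0.198
finger_force: 71.0
```

Run:
```python
from h import *
t,_=eyes.grab_frame("top"); s,_=eyes.grab_frame("scene")
a=cv2.resize(t[120:240,290:420],None,fx=3,fy=3,interpolation=2); b=cv2.resize(s[110:230,260:390],None,fx=3,fy=3,interpolation=2)
cv2.imwrite("pics/c1.png",np.hstack([a,b])[:,:,::-1])
```

```text
(no output)
```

View pics/c1.png

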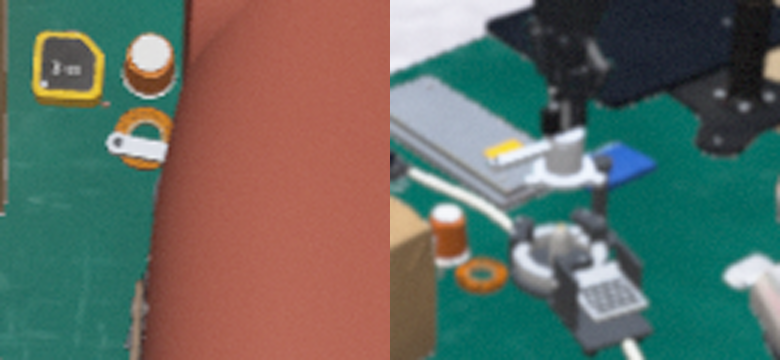

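The top crop shows the lever end at full-image (326–329,167). The scene crop shows the hub centred at about column 318.7 above the holder, with the post tip near (317,186).

Run:
```python
from h import *
e=ray("top",290+107/3,120+141/3,.187);print("lever end",e, e-[.6204,.057,0], np.linalg.norm(e[:2]-[.6204,.057]))
print("hub col pred",proj("scene",[.6204,.057,.18]),"seen 318.7")
print("disc pred",proj("scene",[.6204,.057,.147]),"seen",260+178/3,110+173/3)
print("post tip pred",proj("scene",[.6215,.0576,.072]),"seen",260+172/3,110+228/3)
```

```text
lever end [0.63448311 0.14772457 0.187     ] [0.01408311 0.09072457 0.187     ] 0.09181112073943336
hub col pred [318.2782163  157.24953429] seen 318.7
disc pred [318.01747283 166.22962376] seen 319.3333333333333 167.66666666666666
post tip pred [317.08150417 185.76522598] seen 317.3333333333333 186.0
```

Call:
{"name": "servo_tool", "arguments": {"series": [{"grip": -1,"x": 0.007,"y": 0,"z": -0.15,"rx": 0,"ry": 0,"rz": 0},{"grip": -1,"x": 0.007,"y": 0,"z": -0.3,"rx": 0,"ry": 0,"rz": 0},{"grip": -1,"x": 0.007,"y": 0,"z": -0.4,"rx": 0,"ry": 0,"rz": 0},{"grip": -1,"x": 0.007,"y": 0,"z": -0.46,"rx": 0,"ry": 0,"rz": 0},{"grip": -1,"x": 0.007,"y": 0,"z": -0.51,"rx": 0,"ry": 0,"rz": 0},{"grip": -1,"x": 0.007,"y": 0,"z": -0.55,"rx": 0,"ry": 0,"rz": 0},{"grip": -1,"x": 0.007,"y": 0,"z": -0.55,"rx": 0,"ry": 0,"rz": 0}]}}

```text
t: 6.82
position: [0.6222, 0.0573, 0.1204]
orientation: [[-0.172, -0.985, 0.001], [-0.985, 0.172, -0.0], [0.0, -0.001, -1.0]]
contact_force: [-0.8, -0.4, -5.7]
gripper_width: 0.195
finger_force: 70.9
```

Call:
{"name": "servo_tool", "arguments": {"series": [{"grip": -1,"x": 0,"y": 0,"z": -0.04,"rx": 0,"ry": 0,"rz": 0},{"grip": -1,"x": 0,"y": 0,"z": -0.08,"rx": 0,"ry": 0,"rz": 0},{"grip": -1,"x": 0,"y": 0,"z": -0.11,"rx": 0,"ry": 0,"rz": 0},{"grip": -1,"x": 0,"y": 0,"z": -0.135,"rx": 0,"ry": 0,"rz": 0},{"grip": -1,"x": 0,"y": 0,"z": -0.135,"rx": 0,"ry": 0,"rz": 0}]}}

```text
t: 7.45
position: [0.6235, 0.0567, 0.1003]
orientation: [[-0.173, -0.985, 0.003], [-0.985, 0.173, -0.001], [0.001, -0.003, -1.0]]
contact_force: [5.7, -4.3, -7.5]
gripper_width: 0.195
finger_force: 70.8
```

Call:
{"name": "servo_tool", "arguments": {"series": [{"grip": -1,"x": 0.01,"y": -0.005,"z": -0.01,"rx": 0,"ry": 0,"rz": 0},{"grip": -1,"x": 0.01,"y": -0.005,"z": -0.02,"rx": 0,"ry": 0,"rz": 0},{"grip": -1,"x": 0.01,"y": -0.005,"z": -0.025,"rx": 0,"ry": 0,"rz": 0}]}}

```text
t: 7.82
position: [0.624, 0.0559, 0.0986]
orientation: [[-0.173, -0.985, 0.002], [-0.985, 0.173, -0.001], [0.001, -0.002, -1.0]]
contact_force: [-7.2, -6.7, 22.9]
gripper_width: 0.198
finger_force: 75.0
```

Call:
{"name": "servo_tool", "arguments": {"series": [{"grip": 0.2,"x": 0,"y": 0,"z": 0,"rx": 0,"ry": 0,"rz": 0},{"grip": 0.2,"x": 0,"y": 0,"z": 0,"rx": 0,"ry": 0,"rz": 0},{"grip": 0.2,"x": 0,"y": 0,"z": 0,"rx": 0,"ry": 0,"rz": 0},{"grip": 0.2,"x": 0,"y": 0,"z": 0.1,"rx": 0,"ry": 0,"rz": 0},{"grip": 0.2,"x": 0,"y": 0,"z": 0.3,"rx": 0,"ry": 0,"rz": 0},{"grip": -1,"x": 0,"y": 0,"z": 0.6,"rx": 0,"ry": 0,"rz": 0},{"grip": -1,"x": -0.13,"y": 0.5,"z": 0.6,"rx": 0,"ry": 0,"rz": 0},{"grip": -1,"x": -0.13,"y": 0.5,"z": 0.6,"rx": 0,"ry": 0,"rz": 0}]}}

```text
t: 8.82
position: [0.6034, 0.1344, 0.1879]
orientation: [[-0.17, -0.985, 0.001], [-0.985, 0.17, 0.001], [-0.001, -0.001, -1.0]]
contact_force: [0.5, 0.1, -0.5]
gripper_width: 0.002
finger_force: 0.0
```

Run:
```python
from h import *
t,_=eyes.grab_frame("top"); s,_=eyes.grab_frame("scene")
a=cv2.resize(t[120:240,290:420],None,fx=3,fy=3,interpolation=2); b=cv2.resize(s[110:230,260:390],None,fx=3,fy=3,interpolation=2)
cv2.imwrite("pics/c2.png",np.hstack([a,b])[:,:,::-1])
```

```text
(no output)
```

View pics/c2.png

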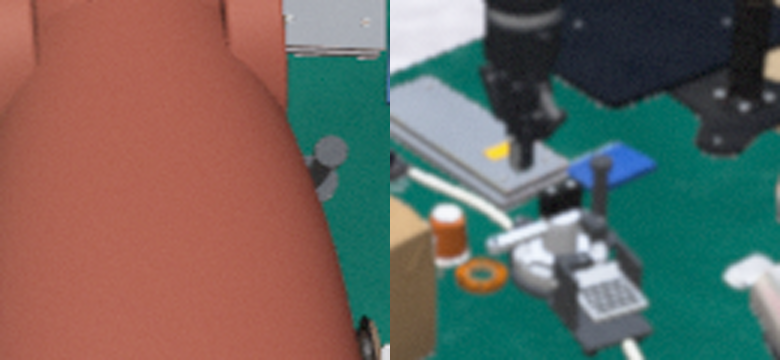

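The plate hangs level on the ledge with the lever end at crop (490,245), free of the cheeks. Next I lower the shut fingers beside the lever.

Call:
{"name": "servo_tool", "arguments": {"series": [{"grip": -1,"x": -0.01,"y": -0.02,"z": -0.2,"rx": 0,"ry": 0,"rz": 0},{"grip": -1,"x": -0.01,"y": -0.02,"z": -0.4,"rx": 0,"ry": 0,"rz": 0},{"grip": -1,"x": -0.01,"y": -0.02,"z": -0.6,"rx": 0,"ry": 0,"rz": 0},{"grip": -1,"x": -0.01,"y": -0.02,"z": -0.72,"rx": 0,"ry": 0,"rz": 0},{"grip": -1,"x": -0.01,"y": -0.02,"z": -0.793,"rx": 0,"ry": 0,"rz": 0},{"grip": -1,"x": -0.01,"y": -0.02,"z": -0.793,"rx": 0,"ry": 0,"rz": 0}]}}

```text
t: 9.68
position: [0.6022, 0.128, 0.0669]
orientation: [[-0.173, -0.985, -0.001], [-0.985, 0.173, -0.0], [0.0, 0.001, -1.0]]
contact_force: [1.0, -0.1, 0.7]
gripper_width: 0.004
finger_force: 0.0
```

Run:
```python
from h import *
c=np.array([.6235,.0565]);s=arm.state();p=s["position"];print(p,s["contact_force"])
for th in range(80,20,-5):
    t=np.radians(th);q=c+.07*np.array([np.cos(t),np.sin(t)])+.0215*np.array([-np.sin(t),np.cos(t)])
    print(th,q.round(4),((q-p[:2])/.15).round(3),"rz",round((th-80)/90,3))
```

```text
[0.60220904 0.12797967 0.06687914] [ 1.00312959 -0.08890484  0.74868073]
80 [0.6145 0.1292] [0.082 0.008] rz 0.0
75 [0.6208 0.1297] [0.124 0.011] rz -0.056
70 [0.6272 0.1296] [0.167 0.011] rz -0.111
65 [0.6336 0.129 ] [0.209 0.007] rz -0.167
60 [0.6399 0.1279] [ 0.251 -0.001] rz -0.222
55 [0.646  0.1262] [ 0.292 -0.012] rz -0.278
50 [0.652  0.1239] [ 0.332 -0.027] rz -0.333
45 [0.6578 0.1212] [ 0.371 -0.045] rz -0.389
40 [0.6633 0.118 ] [ 0.407 -0.067] rz -0.444
35 [0.6685 0.1143] [ 0.442 -0.091] rz -0.5
30 [0.6734 0.1101] [ 0.474 -0.119] rz -0.556
25 [0.6779 0.1056] [ 0.504 -0.149] rz -0.611
```

Raise 2 mm and push along the arc to about 45° first.

Call:
{"name": "servo_tool", "arguments": {"series": [{"grip": -1,"x": 0.04,"y": 0.004,"z": 0.013,"rx": 0,"ry": 0,"rz": 0},{"grip": -1,"x": 0.082,"y": 0.008,"z": 0.013,"rx": 0,"ry": 0,"rz": 0},{"grip": -1,"x": 0.124,"y": 0.011,"z": 0.013,"rx": 0,"ry": 0,"rz": -0.056},{"grip": -1,"x": 0.167,"y": 0.011,"z": 0.013,"rx": 0,"ry": 0,"rz": -0.111},{"grip": -1,"x": 0.209,"y": 0.007,"z": 0.013,"rx": 0,"ry": 0,"rz": -0.167},{"grip": -1,"x": 0.251,"y": -0.001,"z": 0.013,"rx": 0,"ry": 0,"rz": -0.222},{"grip": -1,"x": 0.292,"y": -0.012,"z": 0.013,"rx": 0,"ry": 0,"rz": -0.278},{"grip": -1,"x": 0.332,"y": -0.027,"z": 0.013,"rx": 0,"ry": 0,"rz": -0.333},{"grip": -1,"x": 0.371,"y": -0.045,"z": 0.013,"rx": 0,"ry": 0,"rz": -0.389}]}}

```text
t: 10.8
position: [0.6583, 0.1224, 0.0699]
orientation: [[-0.708, -0.706, -0.0], [-0.706, 0.708, 0.001], [-0.0, 0.0, -1.0]]
contact_force: [-2.1, 1.5, 1.3]
gripper_width: -0.004
finger_force: 1.5
```

Call:
{"name": "servo_tool", "arguments": {"series": [{"grip": -1,"x": 0.018,"y": -0.011,"z": 0,"rx": 0,"ry": 0,"rz": -0.028},{"grip": -1,"x": 0.036,"y": -0.022,"z": 0,"rx": 0,"ry": 0,"rz": -0.055},{"grip": -1,"x": 0.054,"y": -0.034,"z": 0,"rx": 0,"ry": 0,"rz": -0.083},{"grip": -1,"x": 0.071,"y": -0.046,"z": 0,"rx": 0,"ry": 0,"rz": -0.111},{"grip": -1,"x": 0.087,"y": -0.06,"z": 0,"rx": 0,"ry": 0,"rz": -0.139},{"grip": -1,"x": 0.087,"y": -0.06,"z": 0,"rx": 0,"ry": 0,"rz": -0.139}]}}

```text
t: 11.55
position: [0.6719, 0.1129, 0.0698]
orientation: [[-0.843, -0.538, 0.001], [-0.538, 0.843, -0.0], [-0.001, -0.001, -1.0]]
contact_force: [0.2, 0.5, -0.3]
gripper_width: -0.003
finger_force: 0.0
```

Call:
{"name": "servo_tool", "arguments": {"series": [{"grip": -1,"x": 0.016,"y": -0.014,"z": 0,"rx": 0,"ry": 0,"rz": -0.028},{"grip": -1,"x": 0.016,"y": -0.014,"z": 0,"rx": 0,"ry": 0,"rz": -0.028},{"grip": -1,"x": 0.031,"y": -0.029,"z": 0,"rx": 0,"ry": 0,"rz": -0.055},{"grip": -1,"x": 0.031,"y": -0.029,"z": 0,"rx": 0,"ry": 0,"rz": -0.055}]}}

```text
t: 12.05
position: [0.6759, 0.1091, 0.0696]
orientation: [[-0.885, -0.465, 0.0], [-0.465, 0.885, 0.001], [-0.001, 0.0, -1.0]]
contact_force: [-0.5, 2.6, 2.6]
gripper_width: -0.003
finger_force: 1.6
```

Call:
{"name": "servo_tool", "arguments": {"series": [{"grip": -1,"x": 0.015,"y": -0.015,"z": 0,"rx": 0,"ry": 0,"rz": -0.028},{"grip": -1,"x": 0.015,"y": -0.015,"z": 0,"rx": 0,"ry": 0,"rz": -0.028},{"grip": -1,"x": 0.028,"y": -0.03,"z": 0,"rx": 0,"ry": 0,"rz": -0.055},{"grip": -1,"x": 0.028,"y": -0.03,"z": 0,"rx": 0,"ry": 0,"rz": -0.055}]}}

```text
t: 12.55
position: [0.6801, 0.1041, 0.0701]
orientation: [[-0.922, -0.387, 0.001], [-0.387, 0.922, -0.0], [-0.001, -0.0, -1.0]]
contact_force: [-2.4, 0.7, 7.9]
gripper_width: 0.001
finger_force: 4.7
```

Run:
```python
from h import *
s,D=eyes.grab_frame("scene")
cv2.imwrite("pics/c3.png",cv2.resize(s[130:230,270:370],None,fx=6,fy=6,interpolation=2)[:,:,::-1])
```

```text
(no output)
```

View pics/c3.png

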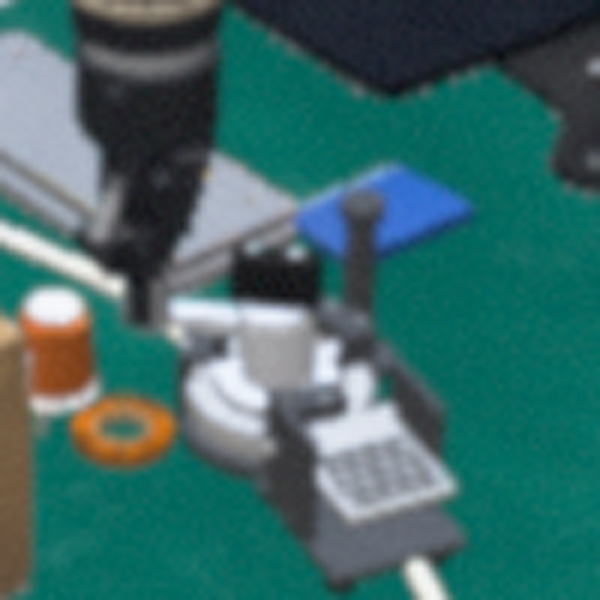

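The fingers sit against the lever at crop (150,310), and the plate is still level. The upward force says a fingertip is touching something below, so I raise it 3 mm and keep pushing.

Call:
{"name": "servo_tool", "arguments": {"series": [{"grip": -1,"x": 0,"y": 0,"z": 0.02,"rx": 0,"ry": 0,"rz": 0},{"grip": -1,"x": 0,"y": 0,"z": 0.02,"rx": 0,"ry": 0,"rz": 0}]}}

```text
t: 12.85
position: [0.6795, 0.1042, 0.0722]
orientation: [[-0.922, -0.386, -0.001], [-0.386, 0.922, -0.0], [0.001, 0.0, -1.0]]
contact_force: [-2.6, 0.9, 0.5]
gripper_width: 0.001
finger_force: 0.9
```

Run:
```python
from h import *
s,D=eyes.grab_frame("scene");st=arm.state();print(st["position"],st["contact_force"])
P=cloud("scene",D)
m=(P[...,0]>.58)&(P[...,0]<.70)&(P[...,1]>.0)&(P[...,1]<.14)&(P[...,2]>.03)
c=np.array([.6235,.0565])
g=s.min(2)>150
r=np.linalg.norm(P[...,:2]-c,axis=-1);a=np.degrees(np.arctan2(P[...,1]-c[1],P[...,0]-c[0]))
k=m&g&(r>.03)&(r<.1)&(P[...,2]>.055)
print(k.sum());v,u=np.nonzero(k)
for i in range(len(v)): print(u[i],v[i],P[v[i],u[i]].round(3),r[v[i],u[i]].round(3),a[v[i],u[i]].round(0)) if i%6==0 else 0
b=(s.max(2)<60)&(np.abs(P[...,0]-.6235)<.04)&(np.abs(P[...,1]-.0565)<.04)&(P[...,2]>.09)
print("bar z",np.percentile(P[b][:,2],[50,90,97]),np.nonzero(b)[0].min())
for z in(.124,.118):print(proj("scene",[.6235,.0565,z]))
```

```text
[0.67951894 0.10422611 0.07203402] [-2.23996898  1.18697383 -0.21702348]
47
309 107 [0.633 0.088 0.356] 0.033 73.0
299 180 [0.682 0.082 0.075] 0.064 24.0
302 181 [0.668 0.081 0.078] 0.051 29.0
299 182 [0.667 0.096 0.081] 0.059 42.0
305 182 [0.656 0.079 0.079] 0.04 34.0
302 183 [0.664 0.085 0.073] 0.05 35.0
298 184 [0.677 0.091 0.066] 0.064 33.0
306 184 [0.653 0.077 0.071] 0.036 35.0
bar z [0.31425939 0.41226548 0.42249476] 63
[317.28672161 171.90640351]
[317.24207169 173.48721475]
```

Call:
{"name": "servo_tool", "arguments": {"series": [{"grip": -1,"x": 0.012,"y": -0.016,"z": 0,"rx": 0,"ry": 0,"rz": 0},{"grip": -1,"x": 0.024,"y": -0.032,"z": 0,"rx": 0,"ry": 0,"rz": 0},{"grip": -1,"x": 0.024,"y": -0.032,"z": 0,"rx": 0,"ry": 0,"rz": 0}]}}

```text
t: 13.28
position: [0.6823, 0.1006, 0.0717]
orientation: [[-0.922, -0.386, -0.003], [-0.386, 0.922, 0.002], [0.002, 0.003, -1.0]]
contact_force: [-6.7, 6.6, 1.0]
gripper_width: 0.001
finger_force: 4.3
```

Call:
{"name": "servo_tool", "arguments": {"series": [{"grip": -1,"x": 0.012,"y": -0.016,"z": 0,"rx": 0,"ry": 0,"rz": 0},{"grip": -1,"x": 0.024,"y": -0.032,"z": 0,"rx": 0,"ry": 0,"rz": 0},{"grip": -1,"x": 0.024,"y": -0.032,"z": 0,"rx": 0,"ry": 0,"rz": 0}]}}

```text
t: 13.65
position: [0.6832, 0.0991, 0.0714]
orientation: [[-0.921, -0.389, -0.007], [-0.389, 0.921, 0.008], [0.004, 0.01, -1.0]]
contact_force: [-15.6, 18.4, 6.6]
gripper_width: 0.001
finger_force: 12.4
```

Call:
{"name": "servo_tool", "arguments": {"series": [{"grip": -1,"x": -0.04,"y": 0.05,"z": 0,"rx": 0,"ry": 0,"rz": 0},{"grip": -1,"x": -0.1,"y": 0.13,"z": 0,"rx": 0,"ry": 0,"rz": 0},{"grip": -1,"x": -0.1,"y": 0.13,"z": 0.3,"rx": 0,"ry": 0,"rz": 0},{"grip": -1,"x": -0.1,"y": 0.13,"z": 0.6,"rx": 0,"ry": 0,"rz": 0},{"grip": -1,"x": -0.3,"y": 0.13,"z": 0.85,"rx": 0,"ry": 0,"rz": 0},{"grip": -1,"x": -0.6,"y": 0.13,"z": 0.85,"rx": 0,"ry": 0,"rz": 0},{"grip": -1,"x": -1,"y": 0,"z": 0.85,"rx": 0,"ry": 0,"rz": 0},{"grip": -1,"x": -1,"y": 0,"z": 0.85,"rx": 0,"ry": 0,"rz": 0}]}}

```text
t: 14.65
position: [0.5312, 0.0939, 0.1989]
orientation: [[-0.923, -0.385, -0.005], [-0.385, 0.923, -0.001], [0.005, 0.001, -1.0]]
contact_force: [1.6, -0.3, 0.4]
gripper_width: 0.003
finger_force: 0.0
```

Run:
```python
from h import *
s,D=eyes.grab_frame("scene");t,_=eyes.grab_frame("top");print(arm.state()["position"],arm.state()["contact_force"])
a=cv2.resize(t[130:240,310:420],None,fx=3.5,fy=3.5,interpolation=2);b=cv2.resize(s[145:235,275:365],(385,385),interpolation=2)
cv2.imwrite("pics/c4.png",np.hstack([a,b])[:,:,::-1])
P=cloud("scene",D);c=np.array([.6235,.0565])
r=np.linalg.norm(P[...,:2]-c,axis=-1);an=np.degrees(np.arctan2(P[...,1]-c[1],P[...,0]-c[0]))
k=(s.min(2)>150)&(r>.035)&(r<.1)&(P[...,2]>.05)&(P[...,2]<.1)&(an>0)&(an<60)
print(k.sum(),np.percentile(P[k][:,2],[10,50,90]),an[k].mean(),r[k].max())
for z,R_ in((.084,"hung"),(.078,"locked")):
    for th in(25,29,33):
        q=[c[0]+.09*np.cos(np.radians(th)),c[1]+.09*np.sin(np.radians(th)),z];print(R_,th,proj("scene",q).round(1))
for z in(.124,.118):print("bar top",proj("scene",[*c,z]))
```

```text
[0.53733138 0.09441964 0.20053047] [0.45455789 0.31632178 0.86053443]
61 [0.07020448 0.07575569 0.07838984] 32.72624272985467 0.08985241663328583
hung 25 [291.6 176.2]
hung 29 [290.9 177.1]
hung 33 [290.3 178.2]
locked 25 [291.6 177.7]
locked 29 [290.9 178.7]
locked 33 [290.3 179.7]
bar top [317.28672161 171.90640351]
bar top [317.24207169 173.48721475]
```

View pics/c4.png

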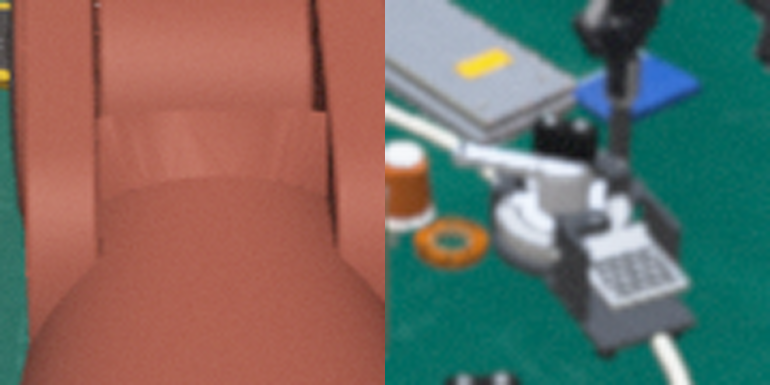

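The right crop shows the lever swung to its end, with its top at about 78 mm, so the plate is locked. The pedal is next.

Call:
{"name": "servo_tool", "arguments": {"series": [{"grip": -1,"x": -0.1,"y": -0.01,"z": 0,"rx": 0,"ry": 0,"rz": -0.11},{"grip": -1,"x": -0.24,"y": -0.025,"z": 0,"rx": 0,"ry": 0,"rz": -0.22},{"grip": -1,"x": -0.24,"y": -0.025,"z": -0.3,"rx": 0,"ry": 0,"rz": -0.33},{"grip": -1,"x": -0.24,"y": -0.025,"z": -0.6,"rx": 0,"ry": 0,"rz": -0.424},{"grip": -1,"x": -0.24,"y": -0.025,"z": -0.82,"rx": 0,"ry": 0,"rz": -0.424},{"grip": -1,"x": -0.24,"y": -0.025,"z": -0.82,"rx": 0,"ry": 0,"rz": -0.424},{"grip": -1,"x": -0.24,"y": -0.025,"z": -0.82,"rx": 0,"ry": 0,"rz": -0.424}]}}

```text
t: 15.62
position: [0.5029, 0.0909, 0.078]
orientation: [[-0.964, 0.267, 0.002], [0.267, 0.964, -0.0], [-0.002, 0.001, -1.0]]
contact_force: [0.4, -0.1, -0.6]
gripper_width: -0.001
finger_force: 0.0
```

Call:
{"name": "servo_tool", "arguments": {"series": [{"grip": -1,"x": -0.015,"y": 0,"z": -0.06,"rx": 0,"ry": 0,"rz": 0},{"grip": -1,"x": -0.015,"y": 0,"z": -0.12,"rx": 0,"ry": 0,"rz": 0},{"grip": -1,"x": -0.015,"y": 0,"z": -0.18,"rx": 0,"ry": 0,"rz": 0},{"grip": -1,"x": -0.015,"y": 0,"z": -0.24,"rx": 0,"ry": 0,"rz": 0},{"grip": -1,"x": -0.015,"y": 0,"z": -0.25,"rx": 0,"ry": 0,"rz": 0}]}}

```text
t: 16.25
position: [0.5002, 0.0906, 0.0393]
orientation: [[-0.964, 0.267, 0.002], [0.267, 0.964, -0.0], [-0.002, 0.0, -1.0]]
contact_force: [1.0, -1.2, 8.0]
gripper_width: -0.002
finger_force: 3.9
```

Call:
{"name": "servo_tool", "arguments": {"series": [{"grip": -1,"x": 0,"y": 0,"z": -0.015,"rx": 0,"ry": 0,"rz": 0},{"grip": -1,"x": 0,"y": 0,"z": -0.025,"rx": 0,"ry": 0,"rz": 0},{"grip": -1,"x": 0,"y": 0,"z": -0.025,"rx": 0,"ry": 0,"rz": 0}]}}

```text
t: 16.62
position: [0.5006, 0.0906, 0.0378]
orientation: [[-0.964, 0.267, 0.004], [0.267, 0.964, -0.001], [-0.004, 0.0, -1.0]]
contact_force: [-6.6, -1.8, 34.3]
gripper_width: -0.005
finger_force: 17.3
```

Call:
{"name": "servo_tool", "arguments": {"series": [{"grip": -1,"x": 0,"y": 0,"z": 0.04,"rx": 0,"ry": 0,"rz": 0},{"grip": -1,"x": 0,"y": 0,"z": 0.1,"rx": 0,"ry": 0,"rz": 0},{"grip": -1,"x": 0,"y": 0,"z": 0.2,"rx": 0,"ry": 0,"rz": 0},{"grip": -1,"x": 0,"y": 0,"z": 0.5,"rx": 0,"ry": 0,"rz": 0},{"grip": -1,"x": 0,"y": 0,"z": 1,"rx": 0,"ry": 0,"rz": 0},{"grip": -1,"x": -0.3,"y": -0.3,"z": 1,"rx": 0,"ry": 0,"rz": 0},{"grip": -1,"x": -0.6,"y": -0.65,"z": 1,"rx": 0,"ry": 0,"rz": 0},{"grip": -1,"x": -0.9,"y": -1,"z": 1,"rx": 0,"ry": 0,"rz": 0},{"grip": -1,"x": -0.9,"y": -1,"z": 1,"rx": 0,"ry": 0,"rz": 0}]}}

```text
t: 17.75
position: [0.3615, -0.0608, 0.1858]
orientation: [[-0.963, 0.27, -0.001], [0.27, 0.963, -0.0], [0.0, -0.001, -1.0]]
contact_force: [0.6, -0.3, -0.0]
gripper_width: -0.0
finger_force: 0.0
```

Call:
{"name": "servo_tool", "arguments": {"series": [{"grip": -1,"x": 0,"y": -0.3,"z": 0,"rx": 0,"ry": 0,"rz": 0},{"grip": -1,"x": 0,"y": -0.65,"z": 0,"rx": 0,"ry": 0,"rz": 0},{"grip": -1,"x": 0,"y": -1,"z": 0,"rx": 0,"ry": 0,"rz": 0},{"grip": -1,"x": 0,"y": -1,"z": 0,"rx": 0,"ry": 0,"rz": 0}]}}

```text
t: 18.25
position: [0.3638, -0.2124, 0.1857]
orientation: [[-0.963, 0.271, 0.0], [0.271, 0.963, -0.001], [-0.001, -0.001, -1.0]]
contact_force: [0.1, 0.7, -0.2]
gripper_width: 0.004
finger_force: 0.0
```

Run:
```python
from h import *
s,D=eyes.grab_frame("scene");t,Dt=eyes.grab_frame("top");print(arm.state()["position"],arm.state()["contact_force"])
a=cv2.resize(t[130:240,310:420],None,fx=3.5,fy=3.5,interpolation=2);b=cv2.resize(s[145:235,275:365],(385,385),interpolation=2)
cv2.imwrite("pics/c5.png",np.hstack([a,b])[:,:,::-1])
c=np.array([.6235,.0565])
for nm,D_,I in(("top",Dt,t),("scene",D,s)):
    P=cloud(nm,D_);r=np.linalg.norm(P[...,:2]-c,axis=-1);an=np.degrees(np.arctan2(P[...,1]-c[1],P[...,0]-c[0]))
    k=(I.min(2)>150)&(r>.035)&(r<.1)&(P[...,2]>.05)&(P[...,2]<.1)&(an>0)&(an<60)
    print(nm,k.sum(),np.percentile(P[k][:,2],[10,50,90]),an[k].mean())
    k=(np.linalg.norm(P[...,:2]-[.502,.0905],axis=-1)<.012);print("pad",np.median(P[k][:,2]))
```

```text
[ 0.36337755 -0.20911929  0.18544432] [-0.36130597  0.44487672  0.4788178 ]
top 127 [0.0755923  0.07917109 0.08131425] 30.808724171965878
pad 0.0580248161825733
scene 61 [0.06901275 0.07602314 0.07945252] 32.82759149727059
pad 0.018585810842646395
```

View pics/c5.png

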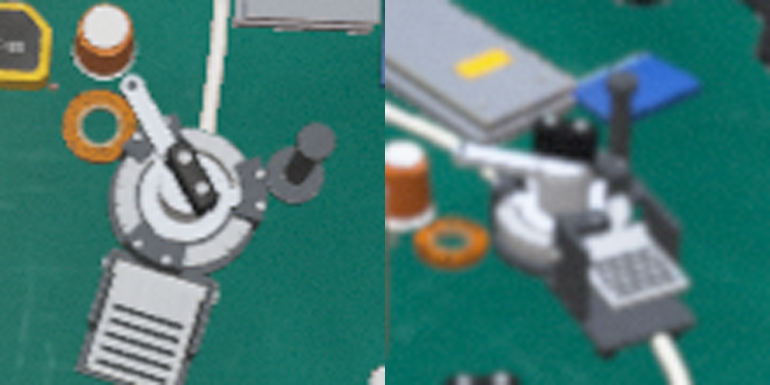

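The top crop shows the lever over its roof at about 30.8° in the world frame. Its top reads 79 mm by depth and the pedal pad is back up at 58 mm, so the plate is locked. Roll and post have not moved.

```bash
python3 -c "
from workcell import arm
print(arm.finish_job())"
```

```text
the job is handed in; nothing more can be done
None
```

The job is handed in: the plate is hung, released and locked with its lever at the 45° notch, the pedal was pressed to its stop and came back up, and nothing else was moved on purpose (about 18 s of the 67 s used).

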